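Press the lid home on the screw tub in the tilted bench holder

TASK

Close the yellow tub of screws that stands tilted in the bench holder: put the loose blue lid on it and press until it has snapped home all the way round, flush with the rim. Press firmly but without brute force, leave the tub closed and let go, and do not disturb the jar, the brass weight and the screwdriver.

Things in the scene. Friction and masses are not known exactly. Their poses are not given: they have to be found in the camera images.
- lid: Loose blue lid, 70 g, lying plug down. Flange 92 mm across, 5 mm thick; on it a white bar grip 44 long (lid x), 14 wide (lid y), 20 mm high; below it a plug 18 mm deep, 73 mm across at its bead, 65 mm at its tapered foot. Origin: centre of the flange's underside, 18 mm above the bench as it lies; z up through the bar, whose top is at z = 25 mm. It fits the tub at any turn about z.
- tub: Open yellow tub, 84 mm outside, 76 mm inside diameter, 55 mm deep, in an aluminium cup. Origin: centre of the mouth, in the rim's plane; z out of the mouth along the axis, which leans 23 to 43 degrees from vertical to the holder's -x side (roughly the robot's right). It is sprung: pushed along its axis it sinks up to 20 mm, then stops, and comes back. Lid home: lid origin at tub origin.
- catches (a point): Centre of the ring of four sprung catches inside the tub's mouth, 7 mm below the rim, standing 4 mm in from the wall; axes as the tub's. A lid just laid on stops 10 mm short of home; 10 to 20 N along the axis snaps it past them. As the tub sinks meanwhile, judge the press by force, not by position. More than 90 N between lid and tub would break it.
- stand: Dark steel tilting holder fixed to the bench: base 150 x 150 x 16 mm; two upright cheeks 44 mm wide, 10 mm thick, 108 mm high, 62 mm either side of the middle, carry the tub's cup on a stiff level pivot 90 mm above the bench. Origin: centre of its underside; -x is the side to which the tub leans; y along the pivot.
- jar: Closed amber jar with black cap, 56 mm across, 70 mm high; bystander. Origin: centre of its underside.
- block: Brass weight, 60 mm across and 35 mm high with a 24 mm knob on top (55 mm in all); bystander. Origin: centre of its underside.
- driver: Screwdriver with orange handle lying on the bench, 170 mm long; bystander. Its length runs along x, handle to -x.

How it is judged:
By the outcome, as a careful person would: the job done as asked, in the order asked, and still so for the second after the job is handed in, with the robot touching nothing.
It also fails if it takes over 54 s, if anything falls off the work surface, if the arm or the gripper's body presses on something with over 40 N, if the wrist force passes 120 N, or if a joint passes its speed limit or range.

ROBOT

A 6-joint arm with a two-finger parallel gripper is mounted at the origin on the work surface. World frame = base frame: x ahead of the robot, y to its left, z up, the work surface at z = 0. Lengths are in mm, angles in degrees, forces in N, time in s.
With the tool pointing down it reaches from about 350 to 850 mm from the base axis. Payload 8.1 kg.
Tool frame: the origin (TCP) lies midway between the tips of the shut fingers; the grasp point (between the pads) lies 19 mm behind it (r.pinch_z is the distance from the TCP to the grasp point, in mm); z points along the fingers, y is the line along which they close (so a half turn about z gives the same grasp; the last joint's range is limited). The gripper opens to 85 mm and grips with 20 to 120 N. Pads are 22 mm wide; open, the fingers measure 114 mm over their backs; the gripper's body (76 mm by 85 mm) begins 54 mm behind the grasp point. The pads swing forward as they close: fully open they stand 13 mm farther back than shut.
Start: joints at [70.68, 7.471, 85.268, -0, 87.261, -4.893], TCP at [149.466, 581.09, 231.292] pointing down, gripper open.
Joint ranges: [-169.43, 169.43], [-51.17, 129.36], [1.28, 143.12], [-76.62, 256.62], [0, 156.53], [-152.29, 152.29]. Speed limits (degrees/s): [136.94, 136.94, 159.86, 180, 180, 180].

INTERFACE

Orientations are given as [roll, pitch, yaw] about the fixed x, y, z axes, in that order (R = Rz(yaw) Ry(pitch) Rx(roll)).
In Python, from bench import r gives the robot as it stands.
- The arm moves only by the shell command python3 -m jog 'ROWS' [OPENING] [FORCE]. ROWS is JSON, one flat list of numbers, 6 for each row, row after row: the shift along the tool's x, y, z in m, then the turn, a rotation vector about the tool's x, y, z in rad. A call has 1 to 8 rows; each row is the pose to reach, as a shift and turn from the pose commanded when the call began, along the tool's axes at that moment; what a row does not reach only later rows make up. A row lasts 1/8 s, in which the tool goes at most 62.5 mm and 10.7 degrees, less where a joint would pass 70% of its speed; a pose out of reach is approached as far as the arm can. A call with a gripper value outside its range is refused whole. OPENING is the opening, from -1 (shut) to 1 (fully open), set as the call begins (- or left out, the last holds). The fingers move at their own pace and stop on an object; FORCE is the grip in N (left out, the last holds). Time passes only in rows, so rows that repeat a pose let the fingers close. It gives the time, the measured TCP pose, the force, the opening and the grip force at its end, in the units of the state.
- r.sense(): the state, without advancing time (a new reading comes with each control period).
- r.snapshot(name): name is "scene" or "top"; returns a dict with "pixels" (400x640x3 uint8, red, green, blue), "range_z" (400x640 float32, mm along the optical axis (not along the pixel's ray), 0 where there is no reading), "K" (3x3 intrinsics, pixels), "rvec" (rotation vector, rad) and "tvec" (3), from world to camera coordinates, as OpenCV has them. Camera axes: x right, y down, z forward; pixel columns grow to the right and rows downward; lengths in mm; the calibration is good to about 2 mm. A picture is of the moment at which its call begins.
- r.hand_in(): hands the job in; it is judged then, once.
Trained networks look in a picture, given as the dict that the camera call returned (one of the last four; its "shot" number tells which), for a name from the list of things; names that differ only in an ending like _2 or _b are one class to them, and where a whole thing is asked for, a point or a joint stands for the part that bears it (a point fixed in the world has none). Each returns a list of dicts, best first, with "score" (0 to 1); they miss things now and then, are a little off and sometimes report something else, mostly with a low value. They report only what shows in the picture. A call takes as long as a camera call.
- r.look_for(picture, target): "bbox" ([left, top, right, bottom] in pixels, round what is visible of it).
- r.outline_of(picture, target): "region" (400x640 bool, what is visible of it) and "bbox" ([left, top, right, bottom] in pixels, round what is visible of it).
The state is a dict: "time": time; "joint_pos": joint angles; "qd": joint speeds; "joint_efforts": joint torques, N m; "tool_pos": TCP position; "tcp_rot": TCP orientation; "ft_force": force on the tool from outside, world axes, zero at the start; "wrist_torque": the same for the moment, N m; "finger_gap": finger opening in mm; "grip_force": force on a finger pad.
Only numpy, scipy, OpenCV 4.12 (cv2) and the standard library are available. Lean on these libraries where they do the work, as an engineer would, in place of code of your own. Each camera call takes 0.05 s, during which the arm holds its last target. There are 200 camera calls.

## Working session

There is one attempt and no reset: what is moved stays moved. The work goes in short steps, Python scripts to look and compute and a shell command to move; the robot and the scene stay as the last step left them, time stands still between calls to the robot, and variables do not carry over. Pictures are saved under pics/ and viewed, at most 10 in all, crops included, and the job is handed in when it is done.

```bash
mkdir -p pics; ls; cat > h.py <<'E'
import numpy as np,cv2
from bench import r
from scipy.spatial.transform import Rotation as R
def cloud(p):
    z=p["range_z"].astype(float);K=p["K"];v,u=np.indices(z.shape)
    c=np.stack([(u-K[0,2])/K[0,0]*z,(v-K[1,2])/K[1,1]*z,z],-1)
    Rm=cv2.Rodrigues(np.array(p["rvec"],float))[0]
    w=(c-np.array(p["tvec"]).ravel())@Rm
    w[z==0]=np.nan
    return w
E
python3 - <<'E'
from h import *
np.set_printoptions(precision=1,suppress=True)
for n in("scene","top"):
    p=r.snapshot(n);cv2.imwrite(f"pics/{n}0.png",p["pixels"][...,::-1]);w=cloud(p)
    np.savez(f"{n}0.npz",w=w,pix=p["pixels"])
    for t in("lid","tub","stand","jar","block","driver"):
        for d in r.outline_of(p,t)[:2]:
            q=w[d["region"]];q=q[~np.isnan(q[:,0])]
            print(n,t,round(d["score"],2),d["bbox"],np.median(q,0),np.percentile(q,2,0),np.percentile(q,98,0),len(q))
            np.save(f"{n}_{t}.npy",d["region"]) if d is not None and d["score"]>.5 else 0
s=r.sense();print(s)
E
```

```text
pics
scene lid 0.79 [337.5, 243.1, 371.8, 274.8] [620.5 150.4  23.2] [574.9 107.2  -0.5] [658.8 189.1  44.1] 861
scene tub 0.83 [283.2, 131.1, 311.9, 157.4] [ 556.8 -208.7  114.2] [ 519.3 -270.    80.1] [ 595.  -184.7  143.6] 574
scene stand 0.75 [267.0, 124.6, 334.1, 192.3] [ 566.8 -188.6   80.5] [ 477.6 -270.4   10.6] [ 629.3 -138.   138.4] 2284
scene jar 0.66 [274.8, 230.4, 297.5, 259.0] [763.   16.1  67.5] [735.6 -13.8  11.2] [786.   33.4  73.9] 441
scene block 0.73 [411.5, 311.2, 438.9, 336.8] [579.9 392.   35.1] [546.9 363.2   2. ] [601.5 418.8  56.7] 527
scene block 0.35 [270.1, 125.5, 333.2, 193.2] [ 566.3 -188.4   78.5] [ 474.7 -270.7    7.2] [ 630.1 -136.   138.3] 2369
scene driver 0.5 [257.1, 104.2, 280.5, 129.6] [ 536.9 -417.7   19.8] [ 483.3 -456.2   -3.5] [ 583.7 -406.1   28.6] 236
top lid 0.71 [251.5, 205.3, 279.2, 227.5] [614.5 146.8  23.6] [575.5 106.8  18.3] [655.  188.3  44.7] 684
top tub 0.8 [380.1, 225.6, 410.0, 255.2] [ 552.2 -229.8  102.9] [ 511.  -269.7   58. ] [ 592.8 -184.   144.2] 854
top tub 0.59 [174.4, 219.0, 200.5, 238.4] [573.5 386.   35.4] [548.7 361.
[... 302 characters left out ...]
41.2 -418.3   22.3] [ 496.9 -435.1    0.1] [ 601.2 -407.8   28.7] 272
top block 0.93 [172.8, 219.7, 199.0, 237.6] [573.  382.7  35.1] [545.9 361.3   0. ] [600.  416.9  57.1] 362
top driver 0.86 [446.6, 231.1, 459.7, 262.1] [ 540.6 -420.2   22.9] [ 501.1 -438.3    3.2] [ 580.1 -407.8   28.9] 237
{'time': 0.7, 'joint_pos': array([70.7,  7.5, 85.3, -0. , 87.3, -4.9]), 'qd': array([ 0.2,  0.1, -0. , -0.1,  0. ,  0.1]), 'joint_efforts': array([  0. , -56.9, -50.1,  -0. ,   0. ,   0. ]), 'tool_pos': array([149.5, 581.1, 231.3]), 'tcp_rot': array([180. ,   0. , 165.6]), 'ft_force': array([ 0. , -0.3, -0.2]), 'wrist_torque': array([-0., -0., -0.]), 'grip_force': 0.0, 'finger_gap': 85.61503098536814}
```

```bash
python3 - <<'E'
from h import *
np.set_printoptions(precision=2,suppress=True)
S=np.load("scene0.npz");T=np.load("top0.npz")
c=lambda im,x,y,w,h,k:cv2.resize(im[y:y+h,x:x+w,::-1],None,fx=k,fy=k,interpolation=cv2.INTER_CUBIC)
im=np.vstack([np.hstack([c(S["pix"],260,115,80,80,4),c(S["pix"],325,230,80,80,4)]),np.hstack([c(T["pix"],345,205,80,80,4)[:280],c(T["pix"],225,180,80,80,4)[:280]])])
cv2.imwrite("pics/crops.png",im)
for n,D in(("scene",S),("top",T)):
    w=D["w"].reshape(-1,3);px=D["pix"].reshape(-1,3).astype(float)
    near=(np.hypot(w[:,0]-616,w[:,1]-148)<60)
    bar=w[near&(w[:,2]>38)];fl=w[near&(w[:,2]>18)&(w[:,2]<29)]
    e,v=np.linalg.eigh(np.cov(bar[:,:2].T));
    print(n,"bar",len(bar),bar.mean(0),e,np.degrees(np.arctan2(v[1,1],v[0,1])),(bar.min(0)+bar.max(0))/2)
    (cx,cy),rad=cv2.minEnclosingCircle(fl[:,:2].astype(np.float32));print(" flange",cx,cy,rad,np.median(fl[:,2]))
    b=np.median(w[(np.abs(w[:,0]-620)<200)&(np.abs(w[:,1])<300)&(np.abs(w[:,2])<8)],0);print(" bench z",b)
    # yellow points
    hsv=cv2.cvtColor(D["pix"],cv2.COLOR_RGB2HSV).reshape(-1,3)
    m=(hsv[:,0]>20)&(hsv[:,0]<36)&(hsv[:,1]>110)&(hsv[:,2]>90)&(np.hypot(w[:,0]-552,w[:,1]+220)<90)
    y=w[m];print(" yellow",len(y),y.min(0),y.max(0))
    st=w[(np.hypot(w[:,0]-552,w[:,1]+215)<125)&(w[:,2]>9)&(w[:,2]<24)]
    if len(st)>9: print(" base",len(st),cv2.minAreaRect(st[:,:2].astype(np.float32)))
    ch=w[(np.hypot(w[:,0]-552,w[:,1]+215)<125)&(w[:,2]>100)&(w[:,2]<113)&~m];print(" cheek",len(ch),ch.min(0),ch.max(0))
E
```

```text
scene bar 80 [617.28 147.75  42.64] [ 17.96 160.32] 73.63528182505023 [617.28 147.51  43.38]
 flange 617.0480346679688 147.2115936279297 46.4002685546875 23.05634063014699
 bench z [652.9   62.95   0.21]
 yellow 598 [ 496.67 -271.86   74.79] [ 597.85 -182.02  148.13]
 base 920 ((551.3844604492188, -216.62152099609375), (150.3795928955078, 153.64524841308594), 16.981698989868164)
 cheek 221 [ 482.24 -255.76  100.04] [ 620.83 -158.73  112.93]
top bar 67 [615.99 146.63  43.18] [ 16.28 161.31] 75.5866373761182 [616.15 146.75  43.7 ]
 flange 616.2824096679688 147.29127502441406 45.844486236572266 23.186992544119565
 bench z [637.19  21.93   0.16]
 yellow 850 [ 468.58 -293.69   -0.74] [ 623.89 -180.73  148.89]
 base 982 ((550.6852416992188, -217.78311157226562), (149.92359924316406, 150.75328063964844), 17.026155471801758)
 cheek 251 [ 480.64 -265.62  100.  ] [ 620.87 -163.1   112.79]
```

View pics/crops.png

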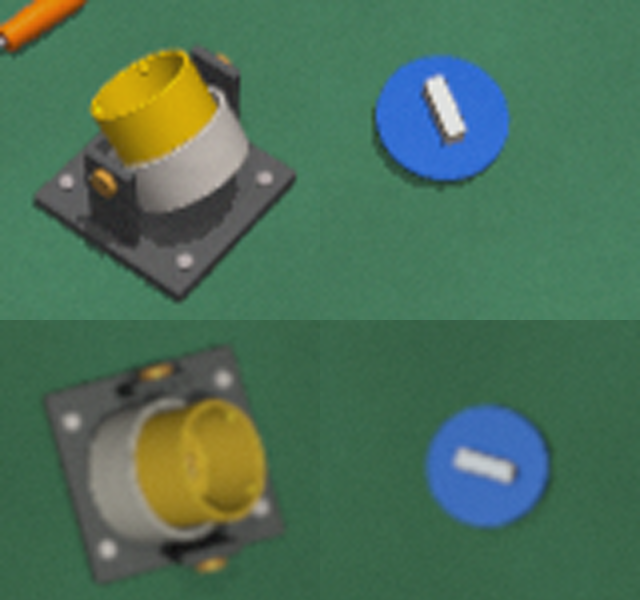

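View pics/top0.png

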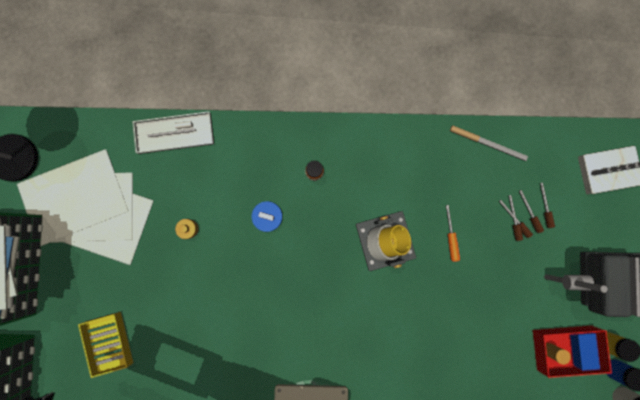

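```bash
cat > tub.py <<'E'
from h import *
from scipy.optimize import least_squares
np.set_printoptions(precision=2,suppress=True)
P=[]
for n in("scene","top"):
    D=np.load(n+"0.npz");w=D["w"].reshape(-1,3);hsv=cv2.cvtColor(D["pix"],cv2.COLOR_RGB2HSV).reshape(-1,3)
    m=(hsv[:,0]>20)&(hsv[:,0]<36)&(hsv[:,1]>140)&(hsv[:,2]>90)&(np.hypot(w[:,0]-556,w[:,1]+225)<75)&(w[:,2]>70)
    P.append(w[m])
def parts(x,Q):
    th,az,ox,oy=x;a=np.array([np.sin(th)*np.cos(az),np.sin(th)*np.sin(az),np.cos(th)])
    q=Q-[ox,oy,90];s=q@a;return a,s,np.linalg.norm(q-np.outer(s,a),axis=1)
def res(x,Q):
    a,s,d=parts(x,Q);e=np.where(abs(d-42)<abs(d-38),d-42,d-38)
    e[d<38]=(d-38)[d<38]
    return np.r_[e,1.*(x[2]-551),1.*(x[3]+217.2),200*(x[1]-np.radians(-73))]
for nm,Q in(("scene",P[0]),("top",P[1]),("both",np.vstack(P))):
  for t0 in(25,33,41):
    o=least_squares(res,[np.radians(t0),np.radians(-73),551,-217.2],args=(Q,),loss="cauchy",f_scale=1.5)
    a,s,d=parts(o.x,Q);k=(d>35)&(d<45)
    print(nm,len(Q),np.degrees(o.x[:2]),o.x[2:],round(o.cost,1),"L",np.percentile(s[k],[80,90,95,98,100]))
    # mouth rim histogram
    L=np.percentile(s[k],95);print("  mouth",np.r_[o.x[2:],90]+L*a)
E
python3 tub.py
```

```text
scene 590 [ 34.15 -73.08] [ 550.4  -217.03] 315.6 L [34.51 37.4  39.22 40.82 42.77]
  mouth [ 556.81 -238.09  122.45]
scene 590 [ 34.15 -73.08] [ 550.4  -217.03] 315.6 L [34.51 37.4  39.22 40.82 42.77]
  mouth [ 556.81 -238.09  122.45]
scene 590 [ 36.28 -73.01] [ 550.5  -216.54] 316.3 L [34.71 37.83 39.24 40.27 41.79]
  mouth [ 557.29 -238.74  121.64]
top 700 [ 33.67 -72.81] [ 551.01 -216.61] 439.6 L [35.22 38.71 40.91 42.55 46.06]
  mouth [ 557.72 -238.28  124.05]
top 700 [ 38.55 -73.08] [ 549.89 -216.69] 413.2 L [35.24 38.75 40.07 40.78 42.95]
  mouth [ 557.15 -240.58  121.33]
top 700 [ 38.55 -73.08] [ 549.89 -216.69] 413.2 L [35.24 38.75 40.07 40.78 42.95]
  mouth [ 557.15 -240.58  121.33]
both 1290 [ 34.02 -73.01] [ 550.4  -217.14] 752.5 L [34.64 38.01 40.09 41.89 45.63]
  mouth [ 556.96 -238.59  123.23]
both 1290 [ 34.02 -73.01] [ 550.4  -217.14] 752.5 L [34.64 38.01 40.09 41.89 45.63]
  mouth [ 556.96 -238.59  123.23]
both 1290 [ 37.27 -73.07] [ 550.29 -216.65] 743.3 L [34.84 38.37 39.64 40.69 43.78]
  mouth [ 557.27 -239.62  121.54]
```

```bash
cat > sil.py <<'E'
from h import *
from scipy.optimize import minimize
np.set_printoptions(precision=2,suppress=True)
U=8;az=np.radians(-73)
V=[]
for n,(x,y) in(("scene",(265,115)),("top",(365,210))):
    p=r.snapshot(n);c=p["pixels"][y:y+60,x:x+60]
    big=cv2.resize(c,None,fx=U,fy=U,interpolation=cv2.INTER_CUBIC);h=cv2.cvtColor(big,cv2.COLOR_RGB2HSV)
    m=((h[...,0]>18)&(h[...,0]<38)&(h[...,1]>128)&(h[...,2]>60)).astype(np.uint8)
    k,l,st,_=cv2.connectedComponentsWithStats(m);m=(l==1+np.argmax(st[1:,4])).astype(np.uint8)
    hull=cv2.convexHull(cv2.findNonZero(m));H=np.zeros_like(m);cv2.fillConvexPoly(H,hull,1)
    V.append((p,x,y,H))
t=np.linspace(0,2*np.pi,90)
def model(x,i):
    th,L,h=x[:3];s=x[3+2*i:5+2*i];p,x0,y0,H=V[i]
    a=np.array([np.sin(th)*np.cos(az),np.sin(th)*np.sin(az),np.cos(th)]);e1=np.array([-np.sin(az),np.cos(az),0]);e2=np.cross(a,e1)
    ring=lambda l,R:np.array([550.7,-217.1,90])+l*a+R*(np.outer(np.cos(t),e1)+np.outer(np.sin(t),e2))
    P=np.vstack([ring(L,42),ring(h,42)])
    q=cv2.projectPoints(P,np.array(p["rvec"],float),np.array(p["tvec"],float),p["K"],None)[0].reshape(-1,2)+s
    q=((q-[x0,y0]+.5)*U-.5)
    M=np.zeros_like(H);cv2.fillConvexPoly(M,cv2.convexHull(np.round(q*16).astype(np.int32)),1,shift=4);return M
def cost(x,ids=(0,1)):
    return sum(np.sum(model(x,i)!=V[i][3])/U**2 for i in ids)+4*np.sum((x[3:]/1.)**2)
if __name__=="__main__":
  for ids in((0,),(1,),(0,1)):
    for t0 in(29,35,40):
        x0=np.array([np.radians(t0),40,8,0,0,0,0.])
        o=minimize(cost,x0,args=(ids,),method="Nelder-Mead",options=dict(maxiter=1500,initial_simplex=x0+np.vstack([np.zeros(7),np.diag([.08,4,4,.5,.5,.5,.5])])))
        x=o.x;th=x[0];print(ids,np.degrees(th),x[1:],o.fun,"mouth",np.array([550.7,-217.1,90])+x[1]*np.array([np.sin(th)*np.cos(az),np.sin(th)*np.sin(az),np.cos(th)]))
E
python3 sil.py
```

```text
(0,) 36.43953087451852 [40.21 -1.92  0.38 -0.1   0.06  0.11] 11.356937462628046 mouth [ 557.68 -239.94  122.34]
(0,) 36.01117982423713 [41.08 -0.62  0.58  0.18  0.29  0.19] 12.770485583467318 mouth [ 557.76 -240.2   123.23]
(0,) 35.57188222809659 [41.12 -0.19  0.47  0.28  0.24  0.18] 13.960762070845144 mouth [ 557.69 -239.98  123.45]
(1,) 33.63437285888155 [39.24 -1.59 -0.04 -0.22 -0.26  0.42] 15.466782700101634 mouth [ 557.05 -237.89  122.67]
(1,) 35.75494487962453 [38.05 -4.25  0.57  0.18  0.1   0.45] 15.421817613938662 mouth [ 557.2  -238.36  120.88]
(1,) 40.53351933175874 [38.62 -6.97  0.32  0.26  0.13  0.49] 17.983282115836616 mouth [ 558.04 -241.1   119.35]
(0, 1) 36.58641208011507 [40.68 -1.73  0.42  0.01 -0.62  0.55] 28.458537430663746 mouth [ 557.79 -240.29  122.66]
(0, 1) 34.75398487962535 [40.79 -0.12  0.55  0.23 -0.63  0.63] 32.70739203337018 mouth [ 557.5  -239.33  123.51]
(0, 1) 36.864855340983915 [41.84 -0.78  0.69  0.25 -0.9   0.67] 32.107184078449066 mouth [ 558.04 -241.1   123.48]
```

```bash
cat > go.py <<'E'
# usage: go.py x y z yaw tilt az : target TCP, tool z = -(tilted axis)
import sys
from h import *
np.set_printoptions(precision=4,suppress=True)
def target(yaw,tilt=0,az=-73):
    k=R.from_rotvec(np.radians(tilt)*np.array([-np.sin(np.radians(az)),np.cos(np.radians(az)),0]))
    return k*R.from_euler("xyz",[180,0,yaw],degrees=True)
def show(pos,Rt):
    s=r.sense();R0=R.from_euler("xyz",s["tcp_rot"],degrees=True)
    print("shift m",R0.inv().apply(np.array(pos)-s["tool_pos"])/1e3,"turn",(R0.inv()*Rt).as_rotvec())
    print("t",s["time"],"tcp",s["tool_pos"],s["tcp_rot"],"F",s["ft_force"],"q",s["joint_pos"],"gap",s["finger_gap"],s["grip_force"])
if __name__=="__main__":
    a=[float(v) for v in sys.argv[1:]];show(a[:3],target(*a[3:]))
E
python3 -m jog '[-0.035,-0.019,0.006,0,0,0.1,-0.07,-0.038,0.012,0,0,0.2,-0.105,-0.057,0.018,0,0,0.3,-0.14,-0.076,0.025,0,0,0.4,-0.175,-0.095,0.031,0,0,0.5,-0.21,-0.114,0.037,0,0,0.6,-0.245,-0.133,0.044,0,0,0.7,-0.28,-0.152,0.05,0,0,0.79]' -0.05
python3 go.py 616.5 147.2 110 74.6
```

```text
time: 1.8
tool_pos: [383.7, 363.2, 181.2]
tcp_rot: [180.0, -0.0, 120.1]
ft_force: [0.6, 0.2, -0.6]
finger_gap: 40.6
grip_force: 0.0
shift m [-0.3037  0.0929  0.0712] turn [ 0.0003 -0.0002  0.7947]
t 1.8 tcp [383.6591 363.1631 181.2183] [179.9785  -0.0037 120.1311] F [ 0.5539  0.1977 -0.6075] q [ 37.8657  -2.0226 100.3344   0.0008  81.6664   7.7344] gap 40.592497663863725 0.0
```

```bash
python3 -m jog '[-0.038,0.0115,0.009,0,0,0.1,-0.076,0.023,0.018,0,0,0.2,-0.114,0.035,0.027,0,0,0.3,-0.152,0.0465,0.036,0,0,0.4,-0.19,0.058,0.045,0,0,0.5,-0.228,0.07,0.053,0,0,0.6,-0.266,0.0815,0.062,0,0,0.7,-0.304,0.093,0.071,0,0,0.795]'
python3 - <<'E'
from h import *
p=r.snapshot("scene");q=r.snapshot("top")
c=lambda im,x,y:cv2.resize(im[y:y+80,x:x+80,::-1],None,fx=5,fy=5,interpolation=cv2.INTER_CUBIC)
cv2.imwrite("pics/a1.png",np.hstack([c(p["pixels"],315,215),c(q["pixels"],225,180)]))
E
python3 go.py 616.5 147.2 26 74.6
```

```text
time: 2.8
tool_pos: [617.4, 147.7, 110.1]
tcp_rot: [180.0, -0.0, 74.6]
ft_force: [0.4, -0.6, 0.5]
finger_gap: 40.5
grip_force: 0.0
shift m [ 0.0015 -0.002   0.083 ] turn [-0.0002  0.0014 -0.0028]
t 2.9 tcp [618.0626 145.3723 108.9949] [-179.9866    0.0777   74.4411] F [-0.9228 -0.1797 -0.2856] q [ 8.6481 17.6636 86.595  -0.0674 75.7855 24.2236] gap 40.267628350991096 0.0
```

View pics/a1.png

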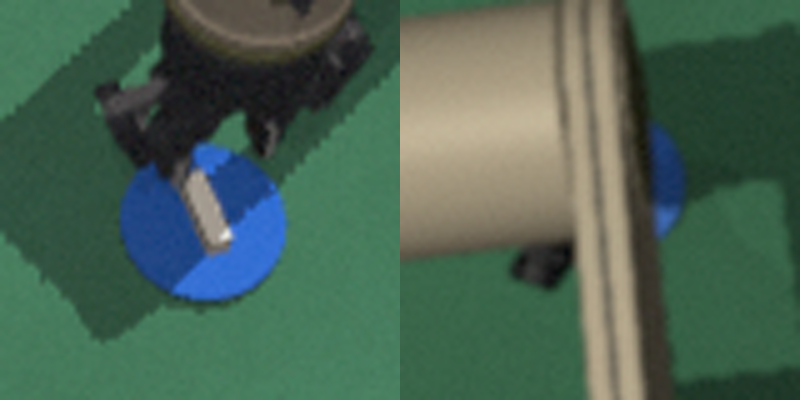

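Scene view: fingers straddle the bar (bar at about (205,210) in the left crop), aligned with it. Descending.

```bash
python3 -m jog '[0,0,0.025,0,0,0,0,0,0.05,0,0,0,0,0,0.07,0,0,0,0,0,0.08,0,0,0,0,0,0.08,0,0,0]'
python3 go.py 616.5 147.2 25 74.6
```

```text
time: 3.52
tool_pos: [615.9, 148.7, 29.7]
tcp_rot: [-179.9, 0.0, 74.8]
ft_force: [0.5, 1.0, -0.3]
finger_gap: 40.5
grip_force: 0.0
shift m [-0.0013  0.001   0.0047] turn [-0.0012  0.0005  0.0032]
t 3.525 tcp [615.8855 148.744   29.6672] [-179.9303    0.029    74.7831] F [ 0.5188  1.0412 -0.272 ] q [ 8.9414 22.6154 89.3765  0.0022 68.0837 24.1575] gap 40.465058550643725 0.0
```

```bash
python3 -m jog '[0,0,0.002,0,0,0,0,0,0.004,0,0,0,0,0,0.004,0,0,0]'
python3 -m jog '[0,0,0,0,0,0,0,0,0,0,0,0,0,0,0,0,0,0,0,0,0,0,0,0,0,0,0,0,0,0]' -1 80
python3 go.py 616.5 147.2 25 74.6
```

```text
time: 3.9
tool_pos: [616.7, 148.6, 26.7]
tcp_rot: [180.0, -0.0, 74.8]
ft_force: [-0.3, -0.1, -0.6]
finger_gap: 40.3
grip_force: 0.0
time: 4.53
tool_pos: [616.9, 148.6, 26.8]
tcp_rot: [180.0, -0.0, 74.8]
ft_force: [-0.1, -0.8, 5.8]
finger_gap: 12.0
grip_force: 80.6
shift m [-0.0015  0.      0.0018] turn [ 0.0008 -0.0003  0.0028]
t 4.525 tcp [616.883  148.6494  26.7791] [179.9554  -0.0191  74.7582] F [-0.1032 -0.7941  5.7701] q [ 8.9205 22.8525 89.4083 -0.0009 67.6907 24.1627] gap 12.023193497029283 80.59791326522827
```

```bash
python3 -m jog '[0,0,-0.02,0,0,0,0,0,-0.05,0,0,0,0,0,-0.09,0,0,0,0,0,-0.13,0,0,0,0,0,-0.17,0,0,0,0,0,-0.2,0,0,0,0,0,-0.2,0,0,0]'
cat >> go.py <<'E'
E
cat > place.py <<'E'
# place.py d yaw tilt : lid origin d mm out along axis from tub mouth
import sys
from go import *
d,yaw,tilt=map(float,sys.argv[1:4]);off=[float(v) for v in sys.argv[4:7]] or [-1.4,0,8.8]
M=np.array([557.4,-239.4,122.6]);Rt=target(yaw,tilt);a=-Rt.apply([0,0,1])
pos=M+d*a-Rt.apply(off);print("target",pos,"a",a);show(pos,Rt)
E
python3 - <<'E'
from h import *
np.set_printoptions(precision=1,suppress=True)
for n in("scene","top"):
    p=r.snapshot(n);w=cloud(p);
    if n=="scene":cv2.imwrite("pics/b1.png",cv2.resize(p["pixels"][170:290,280:420,::-1],None,fx=4,fy=4,interpolation=cv2.INTER_CUBIC))
    for d in r.outline_of(p,"lid")[:1]:
        q=w[d["region"]];q=q[~np.isnan(q[:,0])];print(n,d["score"],d["bbox"],np.median(q,0),np.percentile(q,3,0),np.percentile(q,97,0))
E
python3 place.py 70 40 36
```

```text
time: 5.4
tool_pos: [618.1, 148.9, 231.0]
tcp_rot: [179.7, -0.2, 74.8]
ft_force: [0.5, -0.4, -0.6]
finger_gap: 12.0
grip_force: 80.0
scene 0.81 [342.6, 215.6, 380.2, 246.5] [631.6 165.2 227.6] [582.3 124.6 224.7] [661.4 189.6 247.1]
top 0.69 [265.7, 199.5, 272.7, 219.7] [624.9 114.  222.3] [599.5 103.7 219.3] [649.6 124.3 225.2]
target [ 572.0449 -282.8936  186.6721] a [ 0.1719 -0.5621  0.809 ]
shift m [-0.4275  0.0716  0.0381] turn [0.4835 0.4151 0.5854]
t 5.6 tcp [615.4236 148.4676 224.4117] [-179.8392    0.0703   74.7609] F [ 0.6246 -0.0986 -0.5425] q [ 8.9233 12.9013 79.9105  0.0017 87.3638 24.1624] gap 12.707578880489223 80.01281261444092
```

View pics/b1.png

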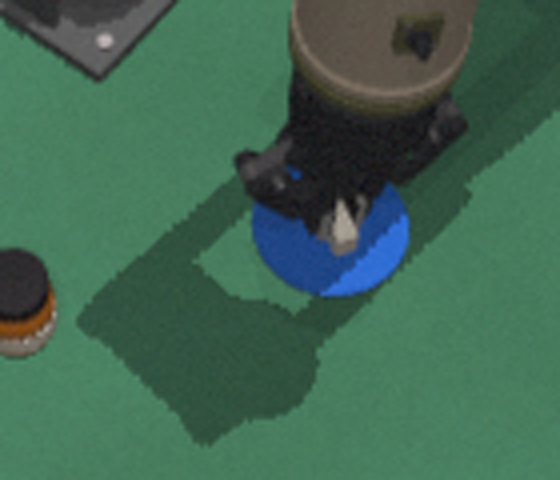

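```bash
python3 -m jog '[-0.025,0.006,-0.006,0.03,0.026,0.036,-0.055,0.011,-0.011,0.06,0.052,0.073,-0.085,0.017,-0.017,0.09,0.078,0.11,-0.115,0.022,-0.022,0.12,0.104,0.146,-0.145,0.028,-0.028,0.15,0.13,0.183,-0.175,0.033,-0.033,0.18,0.155,0.22,-0.205,0.039,-0.039,0.21,0.18,0.256,-0.235,0.044,-0.044,0.24,0.207,0.293]'
python3 place.py 110 40 36
```

```text
time: 6.6
tool_pos: [596.4, -90.4, 268.7]
tcp_rot: [-164.3, -9.6, 56.4]
ft_force: [0.4, 0.3, -0.1]
finger_gap: 12.2
grip_force: 80.0
target [ 578.919  -305.3777  219.0328] a [ 0.1719 -0.5621  0.809 ]
shift m [-0.1944  0.1053 -0.0111] turn [0.242  0.2054 0.2919]
t 6.6 tcp [596.3553 -90.4242 268.7253] [-164.3334   -9.5507   56.4241] F [ 0.3907  0.2889 -0.0956] q [-21.0199  18.6882  70.3845  12.7878 104.1338  12.9331] gap 12.19748568157646 80.0200366973877
```

```bash
python3 -m jog '[-0.024,0.013,-0.001,0.03,0.026,0.036,-0.049,0.026,-0.003,0.06,0.051,0.073,-0.073,0.039,-0.004,0.09,0.077,0.11,-0.097,0.053,-0.006,0.121,0.103,0.146,-0.121,0.066,-0.007,0.151,0.128,0.182,-0.146,0.079,-0.008,0.181,0.154,0.219,-0.17,0.092,-0.01,0.212,0.18,0.255,-0.194,0.105,-0.011,0.242,0.205,0.292]'
python3 -m jog '[0,0,0,0,0,0,0,0,0,0,0,0]'
cat > lidpose.py <<'E'
from h import *
np.set_printoptions(precision=2,suppress=True)
s=r.sense();R0=R.from_euler("xyz",s["tcp_rot"],degrees=True);print("tcp",s["tool_pos"],"toolz",R0.apply([0,0,1]))
for n in("scene","top"):
    p=r.snapshot(n);w=cloud(p);hsv=cv2.cvtColor(p["pixels"],cv2.COLOR_RGB2HSV)
    t=(w-s["tool_pos"])@R0.as_matrix()  # tool coords
    m=(hsv[...,0]>100)&(hsv[...,0]<125)&(hsv[...,1]>120)&(np.hypot(t[...,0],t[...,1])<65)&(abs(t[...,2])<50)
    q=t[m];print(n,m.sum())
    if m.sum()>60:
        k=np.ones(len(q),bool)
        for _ in range(5):
            c=q[k].mean(0);nv=np.linalg.svd(q[k]-c)[2][2];nv*=np.sign(nv[2]);k=abs((q-c)@nv)<2.5
        (cx,cy),rad=cv2.minEnclosingCircle(q[k][:,:2].astype(np.float32));print(" flange-top normal in tool",nv,"z at axis",c[2]+(nv[0]*c[0]+nv[1]*c[1])/nv[2],"circle",cx,cy,rad,"n",k.sum(),"bbox",q[k].min(0),q[k].max(0))
    cv2.imwrite(f"pics/{n}_l.png",cv2.resize(p["pixels"][90:210,240:380,::-1] if n=="scene" else p["pixels"][180:300,330:470,::-1],None,fx=4,fy=4,interpolation=cv2.INTER_CUBIC))
E
python3 lidpose.py;python3 place.py 110 40 36
```

```text
time: 7.6
tool_pos: [579.4, -304.7, 218.9]
tcp_rot: [-146.2, -13.3, 35.9]
ft_force: [-0.1, 0.6, -1.0]
finger_gap: 12.2
grip_force: 80.0
time: 7.85
tool_pos: [580.0, -303.7, 219.8]
tcp_rot: [-146.3, -13.3, 36.1]
ft_force: [0.3, 0.3, 0.4]
finger_gap: 12.2
grip_force: 80.0
tcp [ 579.96 -303.72  219.81] toolz [-0.17  0.56 -0.81]
scene 321
 flange-top normal in tool [-0.01  0.01  1.  ] z at axis 3.410519704037914 circle -0.10777366161346436 0.32856568694114685 48.5128288269043 n 221 bbox [-48.55 -45.73   1.45] [47.03 43.44  6.58]
top 517
 flange-top normal in tool [-0.  0.  1.] z at axis 2.6202748064703583 circle 1.0094354152679443 -1.8499189615249634 47.18241500854492 n 448 bbox [-45.67 -45.9    0.26] [47.4  44.62  5.14]
target [ 578.919  -305.3777  219.0328] a [ 0.1719 -0.5621  0.809 ]
shift m [-0.003   0.0016  0.001 ] turn [0.0035 0.0009 0.0039]
t 7.95 tcp [ 580.5035 -303.2543  221.3629] [-146.4778  -13.3593   36.1758] F [0.092  0.1946 0.0108] q [-41.8731  45.5671  44.1887  20.5217 120.2554  13.5552] gap 11.994342588323091 80.04314661026001
```

View pics/scene_l.png

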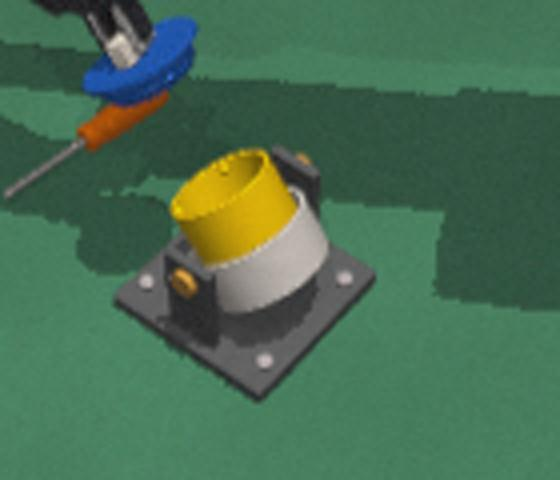

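```bash
python3 -m jog '[0,0,0,0,0,0,0,0,0,0,0,0]' | sed -n 2,3p; python3 place.py 30 40 36 0 -0.5 8.3
```

```text
tool_pos: [580.5, -303.7, 221.7]
tcp_rot: [-146.5, -13.4, 36.2]
target [ 564.2776 -261.2275  153.3148] a [ 0.1719 -0.5621  0.809 ]
shift m [-0.0041  0.0017  0.082 ] turn [0.0042 0.0008 0.0036]
t 8.2 tcp [ 580.4594 -303.7138  221.7402] [-146.5137  -13.3543   36.1556] F [ 0.062  -0.3119 -0.3942] q [-41.9011  45.5609  44.1455  20.5131 120.2705  13.5623] gap 11.961527333968178 80.04282832145691
```

```bash
python3 -m jog '[-0.001,0,0.015,0,0,0,-0.002,0.001,0.03,0,0,0,-0.003,0.001,0.045,0.002,0,0.002,-0.004,0.002,0.06,0.004,0.001,0.004,-0.004,0.002,0.072,0.004,0.001,0.004,-0.004,0.002,0.08,0.004,0.001,0.004,-0.004,0.002,0.08,0.004,0.001,0.004]'
python3 lidpose.py;python3 place.py 30 40 36 0 -0.5 8.3
python3 - <<'E'
import cv2,numpy as np
cv2.imwrite("pics/c1.png",cv2.resize(np.hstack([cv2.imread("pics/scene_l.png")[100:400,100:500],cv2.imread("pics/top_l.png")[100:400,100:500]]),None,fx=1,fy=1))
E
```

```text
time: 9.07
tool_pos: [564.4, -262.5, 153.8]
tcp_rot: [-146.1, -13.2, 35.9]
ft_force: [-0.1, 0.3, 0.0]
finger_gap: 12.1
grip_force: 80.0
tcp [ 564.37 -262.54  153.85] toolz [-0.17  0.56 -0.81]
scene 309
 flange-top normal in tool [-0.01  0.    1.  ] z at axis 3.4825768183369847 circle 2.6584548950195312 -0.9183576107025146 49.04340362548828 n 224 bbox [-45.31 -45.63   1.23] [47.21 48.12  6.04]
top 441
 flange-top normal in tool [-0.    0.01  1.  ] z at axis 2.4807380486710957 circle 0.40406742691993713 -1.4316667318344116 46.38487243652344 n 388 bbox [-44.62 -46.93   0.07] [46.12 44.51  5.37]
target [ 564.2776 -261.2275  153.3148] a [ 0.1719 -0.5621  0.809 ]
shift m [ 0.0005 -0.0008  0.0023] turn [ 0.0001 -0.0007 -0.0014]
t 9.175 tcp [ 564.7485 -263.2269  154.6454] [-146.2085  -13.2693   35.8611] F [ 0.5796 -0.3098 -1.1202] q [-40.5037  41.3192  57.4858  19.8809 111.4612  11.881 ] gap 11.91047020560803 80.04274606704712
```

View pics/c1.png

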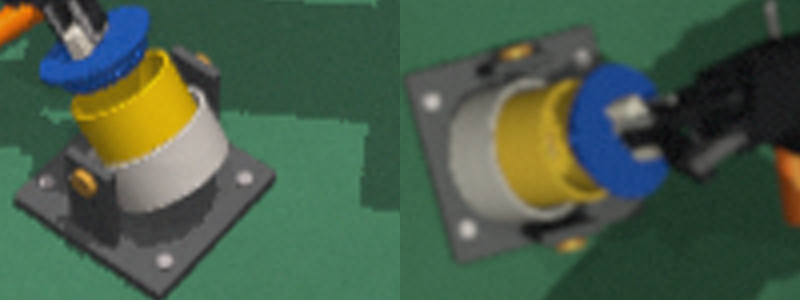

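Lid hovers concentric over the mouth in both views. Inserting.

```bash
python3 -m jog '[0,0,0.004,0,0,0,0,0,0.008,0,0,0,0,0,0.012,0,0,0,0,0,0.014,0,0,0,0,0,0.014,0,0,0]';python3 place.py 10 40 36 0 -0.5 8.3
```

```text
time: 9.8
tool_pos: [562.0, -254.9, 142.6]
tcp_rot: [-146.1, -13.3, 35.9]
ft_force: [0.0, -0.2, -1.3]
finger_gap: 11.7
grip_force: 80.0
target [ 560.8406 -249.9854  137.1345] a [ 0.1719 -0.5621  0.809 ]
shift m [ 0.0006 -0.0007  0.0074] turn [-0.0011 -0.0006 -0.0017]
t 9.8 tcp [ 562.0271 -254.926   142.5937] [-146.1398  -13.2524   35.8525] F [ 0.0033 -0.2476 -1.3318] q [-40.1655  40.7798  59.5824  19.8605 109.9507  11.6686] gap 11.72529453315434 80.04236698150635
```

```bash
python3 -m jog '[0,0,0.001,0,0,0,0,0,0.003,0,0,0,0,0,0.004,0,0,0,0,0,0.004,0,0,0]';python3 -m jog '[0,0,0.001,0,0,0,0,0,0.002,0,0,0,0,0,0.003,0,0,0,0,0,0.003,0,0,0]';python3 place.py 10 40 36 0 -0.5 8.3
```

```text
time: 10.3
tool_pos: [561.4, -252.8, 139.5]
tcp_rot: [-146.2, -13.3, 35.8]
ft_force: [0.2, 0.1, -0.5]
finger_gap: 12.0
grip_force: 80.0
time: 10.8
tool_pos: [561.5, -251.0, 137.7]
tcp_rot: [-146.2, -13.3, 35.9]
ft_force: [2.8, 0.9, 2.4]
finger_gap: 12.1
grip_force: 83.4
target [ 560.8406 -249.9854  137.1345] a [ 0.1719 -0.5621  0.809 ]
shift m [-0.0001 -0.0007  0.0012] turn [ 0.0001 -0.0014 -0.0007]
t 10.8 tcp [ 561.4827 -251.0025  137.724 ] [-146.2132  -13.3218   35.8753] F [2.7709 0.8686 2.3983] q [-39.9866  40.4924  60.5054  19.9081 109.2173  11.5684] gap 12.144512601245598 83.35004342661705
```

```bash
cat > f.py <<'E'
from h import *
np.set_printoptions(precision=2,suppress=True)
s=r.sense();R0=R.from_euler("xyz",s["tcp_rot"],degrees=True);a=np.array([.172,-.562,.809])
print("F tool",R0.inv().apply(s["ft_force"]),"M tool",R0.inv().apply(s["wrist_torque"]),"d",(s["tool_pos"]+R0.apply([0,0,8.3])-[557.4,-239.4,122.6])@a,"t",s["time"])
E
python3 -m jog '[0,0,0.001,0,0,0,0,0,0.002,0,0,0,0,0,0.003,0,0,0,0,0,0.003,0,0,0]' - 120 >/dev/null;python3 f.py
python3 -m jog '[0,0,0.001,0,0,0,0,0,0.002,0,0,0,0,0,0.003,0,0,0,0,0,0.003,0,0,0]'>/dev/null;python3 f.py
```

```text
F tool [ 5.75 -1.41 -4.17] M tool [ 0.14  0.82 -0.04] d 8.167016079450114 t 11.3
F tool [ 4.71 -1.95 -6.9 ] M tool [ 0.25  0.73 -0.01] d 5.653714253113872 t 11.8
```

```bash
python3 -m jog '[0.0005,0,0.001,0,0,0,0.001,0,0.002,0,0,0,0.001,0,0.003,0,0,0,0.001,0,0.004,0,0,0]' >/dev/null;python3 f.py
python3 -m jog '[0,0,0.001,0,0,0,0,0,0.002,0,0,0,0,0,0.003,0,0,0,0,0,0.004,0,0,0]'>/dev/null;python3 f.py
```

```text
F tool [ 2.62 -4.38 -9.84] M tool [ 0.46 -0.04  0.03] d 2.242386904098854 t 12.3
F tool [  3.74  -4.59 -12.17] M tool [ 0.68 -0.09  0.04] d -1.0661490037680985 t 12.8
```

```bash
python3 -m jog '[0,-0.0005,0.001,0,0,0,0,-0.001,0.002,0,0,0,0,-0.001,0.003,0,0,0,0,-0.001,0.004,0,0,0]' >/dev/null;python3 f.py
python3 -m jog '[0,0,0.001,0,0,0,0,0,0.002,0,0,0,0,0,0.003,0,0,0,0,0,0.004,0,0,0]'>/dev/null;python3 f.py
```

```text
F tool [  2.25  -1.33 -15.15] M tool [ 0.08 -0.11 -0.06] d -4.190745586918073 t 13.3
F tool [  3.24  -2.25 -18.5 ] M tool [ 0.25 -0.21  0.  ] d -7.506421565646283 t 13.8
```

```bash
for i in 1; do python3 -m jog '[0,0,0.001,0,0,0,0,0,0.002,0,0,0,0,0,0.002,0,0,0]' >/dev/null;python3 f.py; done
python3 -m jog '[0,0,0.001,0,0,0,0,0,0.002,0,0,0,0,0,0.002,0,0,0]'>/dev/null;python3 f.py
```

```text
F tool [  3.28  -2.35 -19.16] M tool [ 0.29 -0.28 -0.02] d -9.183439149286668 t 14.175
F tool [  4.44  -3.68 -23.81] M tool [ 0.58 -0.47  0.01] d -9.706119565024856 t 14.55
```

```bash
python3 -m jog '[0,0,0.001,0,0,0,0,0,0.002,0,0,0,0,0,0.002,0,0,0]' >/dev/null;python3 f.py
python3 -m jog '[0,0,0.001,0,0,0,0,0,0.002,0,0,0,0,0,0.002,0,0,0]'>/dev/null;python3 f.py
```

```text
F tool [  2.59  -5.28 -30.34] M tool [ 0.86 -0.75  0.04] d -10.194467524839506 t 14.925
F tool [  2.97  -5.24 -30.85] M tool [ 0.71 -0.69 -0.53] d -12.034998252691828 t 15.3
```

```bash
python3 -m jog '[0,-0.0005,0.001,0,0,0,0,-0.0005,0.002,0,0,0,0,-0.0005,0.002,0,0,0]' >/dev/null;python3 f.py
python3 -m jog '[0,0,0.001,0,0,0,0,0,0.002,0,0,0,0,0,0.002,0,0,0]'>/dev/null;python3 f.py;python3 lidpose.py
```

```text
F tool [  3.4   -4.57 -35.61] M tool [ 0.64 -0.89 -0.49] d -12.466774780032763 t 15.675
F tool [ 13.85  -5.64 -32.39] M tool [ 0.64  1.35 -0.26] d -15.213399312907885 t 16.05
tcp [ 559.39 -233.45  117.76] toolz [-0.16  0.56 -0.81]
scene 212
 flange-top normal in tool [ 0.16 -0.01  0.99] z at axis 1.9509813637421591 circle -4.7066121101379395 -0.08290638029575348 47.466087341308594 n 154 bbox [-52.09 -46.26  -5.03] [37.64 46.23 10.69]
top 352
 flange-top normal in tool [ 0.17 -0.01  0.99] z at axis 1.8078049723513727 circle -7.267585277557373 -1.7131928205490112 44.89558792114258 n 316 bbox [-51.87 -45.96  -5.94] [36.42 42.24 11.82]
```

The lid snapped on the tool −x side only and tilted in the grip (~9°). I'll release, then press the high (+x) side with the tips straddling the bar.

```bash
python3 -m jog '[0,0,0,0,0,0,0,0,0,0,0,0,0,0,-0.003,0,0,0,0,0,-0.008,0,0,0]' -0.35 60;python3 f.py
python3 -m jog '[0,0,-0.005,0,0,0,0,0,-0.012,0,0,0,0,0,-0.02,0,0,0,0,0,-0.027,0,0,0,0,0,-0.027,0,0,0]'>/dev/null;python3 f.py;python3 lidpose.py
python3 - <<'E'
import cv2,numpy as np
cv2.imwrite("pics/d1.png",np.hstack([cv2.imread("pics/scene_l.png")[50:400,100:500],cv2.imread("pics/top_l.png")[50:400,100:500]]))
E
```

```text
time: 16.65
tool_pos: [557.7, -236.8, 118.4]
tcp_rot: [-146.5, -13.3, 35.8]
ft_force: [5.2, -4.7, 3.6]
finger_gap: 27.8
grip_force: 3.4
F tool [ 2.25  3.92 -6.39] M tool [-0.71  0.3   0.05] d -13.10952707065999 t 16.65
F tool [0.3  0.21 0.04] M tool [-0.2  -0.1   0.01] d 12.320763550137755 t 17.275
tcp [ 561.21 -250.74  139.4 ] toolz [-0.17  0.56 -0.81]
scene 222
 flange-top normal in tool [ 0.02 -0.02  1.  ] z at axis 16.592513406938483 circle -0.6115873456001282 -1.0094075202941895 47.08890151977539 n 211 bbox [-47.42 -44.41  13.03] [43.49 45.83 19.73]
top 402
 flange-top normal in tool [ 0.01 -0.03  1.  ] z at axis 16.2428687106694 circle -0.07891292124986649 0.4611155092716217 46.4298095703125 n 365 bbox [-45.19 -45.1   12.53] [44.26 46.89 19.34]
```

View pics/d1.png

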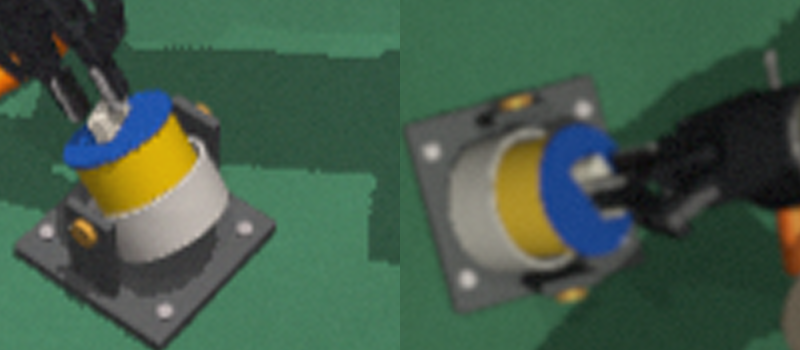

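Lid is now seated nearly flush (flange top ≈ 4–5 mm above the estimated rim, normal within ~1.5° of axis). I'll press the flange again, straddling the bar, to make sure.

```bash
python3 -m jog '[0,0,0.005,0,0,0,0,0,0.01,0,0,0,0,0,0.016,0,0,0,0,0,0.022,0,0,0,0,0,0.028,0,0,0,0,0,0.032,0,0,0,0,0,0.032,0,0,0]'>/dev/null;python3 f.py
python3 -m jog '[0,0,0.001,0,0,0,0,0,0.002,0,0,0,0,0,0.003,0,0,0,0,0,0.003,0,0,0]'>/dev/null;python3 f.py
python3 -m jog '[0,0,0.001,0,0,0,0,0,0.002,0,0,0,0,0,0.003,0,0,0,0,0,0.003,0,0,0]'>/dev/null;python3 f.py
```

```text
F tool [ -1.96  -4.26 -13.14] M tool [ 0.65 -0.4  -0.03] d -18.1015853290625 t 18.25
F tool [ -2.06  -4.95 -13.98] M tool [ 0.91 -0.37  0.03] d -20.249298316430696 t 18.75
F tool [ -2.09  -5.   -18.05] M tool [ 1.11 -0.49 -0.12] d -22.746546462214468 t 19.25
```

```bash
python3 -m jog '[0,-0.0005,0.001,0,0,0,0,-0.001,0.002,0,0,0,0,-0.001,0.003,0,0,0,0,-0.001,0.003,0,0,0]'>/dev/null;python3 f.py
python3 -m jog '[0,0,0.001,0,0,0,0,0,0.002,0,0,0,0,0,0.003,0,0,0,0,0,0.003,0,0,0]'>/dev/null;python3 f.py
```

```text
F tool [ -2.48  -1.88 -21.18] M tool [ 0.58 -0.53 -0.07] d -24.52575009591215 t 19.75
F tool [ -5.03  -5.05 -34.26] M tool [ 1.28 -0.86 -0.08] d -24.703453972065212 t 20.25
```

```bash
python3 -m jog '[0,-0.001,0.001,0,0,0,0,-0.001,0.002,0,0,0,0,-0.001,0.002,0,0,0]'>/dev/null;python3 f.py
python3 -m jog '[0,0,-0.008,0,0,0,0,0,-0.016,0,0,0,0,0,-0.026,0,0,0,0,0,-0.036,0,0,0,0,0,-0.046,0,0,0,0,0,-0.046,0,0,0]'>/dev/null;python3 f.py;python3 lidpose.py
```

```text
F tool [ -5.67  -2.17 -40.67] M tool [ 0.87 -1.08 -0.15] d -24.789681712880245 t 20.625
F tool [ 0.52 -1.51  0.57] M tool [-0.31 -0.14  0.04] d 12.411232351215034 t 21.375
tcp [ 560.18 -249.5   140.6 ] toolz [-0.17  0.56 -0.81]
scene 224
 flange-top normal in tool [ 0.01 -0.02  1.  ] z at axis 16.493348197782506 circle -1.165467381477356 3.2562830448150635 48.38365936279297 n 218 bbox [-45.33 -42.94  13.7 ] [44.76 50.9  19.5 ]
top 402
 flange-top normal in tool [ 0.01 -0.03  1.  ] z at axis 16.493878146876675 circle -0.8797881603240967 1.0660099983215332 45.9384765625 n 357 bbox [-45.7  -43.84  12.91] [43.87 46.71 19.31]
```

```bash
python3 -m jog '[0,0,-0.015,0,0,0,0,-0.012,-0.025,0,0,0,0,-0.025,-0.025,0,0,0,0,-0.03,-0.025,0,0,0,0,-0.03,-0.025,0,0,0]' -1 40;python3 f.py; python3 - <<'E'
from h import *
np.set_printoptions(precision=2,suppress=True)
for n in("scene","top"):
    p=r.snapshot(n);w=cloud(p);hsv=cv2.cvtColor(p["pixels"],cv2.COLOR_RGB2HSV)
    m=(hsv[...,0]>100)&(hsv[...,0]<125)&(hsv[...,1]>120)&(np.linalg.norm(w-[557,-240,125],axis=-1)<60)
    q=w[m];k=np.ones(len(q),bool)
    for _ in range(6):
        c=q[k].mean(0);nv=np.linalg.svd(q[k]-c)[2][2];nv*=np.sign(nv[2]);k=abs((q-c)@nv)<2.5
    print(n,k.sum(),"n",nv,"tilt",np.degrees(np.arccos(nv[2])),"az",np.degrees(np.arctan2(nv[1],nv[0])))
    a=nv;g=np.array([550.7,-217.1,90]);print(" flange top above pivot",(c-g)@a)
    hull=q[k]; print(" centre est",(hull.min(0)+hull.max(0))/2)
    # yellow wall azimuthal: axial gap between flange plane and wall top edge, cylinder fit residual with the lid axis
    y=w[(hsv[...,0]>20)&(hsv[...,0]<36)&(hsv[...,1]>140)&(np.linalg.norm(w-[553,-225,105],axis=-1)<70)]
    from scipy.optimize import least_squares
    def f(x):
        th,az=np.radians(x[:2]);A=np.array([np.sin(th)*np.cos(az),np.sin(th)*np.sin(az),np.cos(th)]);v=y-[x[2],x[3],90];return np.linalg.norm(v-np.outer(v@A,A),axis=1)-42
    o=least_squares(lambda x:np.r_[f(x),(x[2]-550.7)*3,(x[3]+217.1)*3],[36,-73,550.7,-217.1],loss="cauchy",f_scale=1.5);print(" wall axis",o.x,len(y))
E
```

```text
time: 22.1
tool_pos: [546.5, -245.2, 177.3]
tcp_rot: [-146.2, -13.3, 35.9]
ft_force: [-0.3, -0.1, -0.2]
finger_gap: 0.1
grip_force: 0.0
F tool [-0.32 -0.06  0.17] M tool [-0.29 -0.1  -0.01] d 37.388364722109294 t 22.1
scene 212 n [ 0.17 -0.59  0.79] tilt 37.63544899222678 az -73.63317446381173
 flange top above pivot 44.085254150257384
 centre est [ 557.27 -240.84  124.52]
 wall axis [  36.9   -72.42  550.09 -218.17] 351
top 379 n [ 0.17 -0.59  0.79] tilt 37.818948288614145 az -74.17668067144878
 flange top above pivot 44.204398940453935
 centre est [ 557.63 -241.7   125.98]
 wall axis [  36.61  -73.85  550.49 -218.27] 269
```

Lid normal (37.7°, az −74°) agrees with the tub wall axis (36.8°, −73°): flush within error. One confirming press on the possibly higher −y edge.

```bash
python3 -m jog '[0,0,0.008,0,0,0,0,0,0.018,0,0,0,0,0,0.028,0,0,0,0,0,0.036,0,0,0,0,0,0.042,0,0,0,0,0,0.048,0,0,0,0,0,0.054,0,0,0,0,0,0.054,0,0,0]'>/dev/null;python3 f.py
python3 -m jog '[0,0,0.002,0,0,0,0,0,0.005,0,0,0,0,0,0.008,0,0,0,0,0,0.008,0,0,0]'>/dev/null;python3 f.py
python3 -m jog '[0,0,0.001,0,0,0,0,0,0.002,0,0,0,0,0,0.003,0,0,0,0,0,0.003,0,0,0]'>/dev/null;python3 f.py
```

```text
F tool [ -2.33  -5.   -10.77] M tool [ 0.61 -0.41 -0.05] d -15.372457153393494 t 23.2
F tool [ -3.25  -8.34 -16.87] M tool [ 1.04 -0.57 -0.05] d -21.77509115178536 t 23.7
F tool [ -2.94  -7.87 -21.77] M tool [ 1.26 -0.68  0.02] d -23.873528794889303 t 24.2
```

```bash
python3 -m jog '[0,0,0.001,0,0,0,0,0,0.003,0,0,0,0,0,0.003,0,0,0]'>/dev/null;python3 f.py
python3 -m jog '[0,0,-0.01,0,0,0,0,0,-0.02,0,0,0,0,0,-0.03,0,0,0,0,0,-0.05,0,0,0,0,0,-0.075,0,0,0,0,0,-0.1,0,0,0,0,0,-0.12,0,0,0,0,0,-0.12,0,0,0]'>/dev/null
python3 -m jog '[0,0,-0.03,0,0,0,0,0,-0.06,0,0,0,0,0,-0.06,0,0,0]'>/dev/null; python3 f.py
python3 - <<'E'
from h import *
np.set_printoptions(precision=2,suppress=True)
for n in("scene","top"):
    p=r.snapshot(n);w=cloud(p);hsv=cv2.cvtColor(p["pixels"],cv2.COLOR_RGB2HSV)
    q=w[(hsv[...,0]>100)&(hsv[...,0]<125)&(hsv[...,1]>120)&(np.linalg.norm(w-[557,-240,125],axis=-1)<60)];k=np.ones(len(q),bool)
    for _ in range(6):
        c=q[k].mean(0);nv=np.linalg.svd(q[k]-c)[2][2];nv*=np.sign(nv[2]);k=abs((q-c)@nv)<2.5
    print(n,"tilt",np.degrees(np.arccos(nv[2])),"az",np.degrees(np.arctan2(nv[1],nv[0])),"top above pivot",(c-[550.7,-217.1,90])@nv)
    cv2.imwrite(f"pics/e_{n}.png",cv2.resize(p["pixels"][110:200,255:345,::-1] if n=="scene" else p["pixels"][195:285,340:430,::-1],None,fx=4,fy=4,interpolation=cv2.INTER_CUBIC))
cv2.imwrite("pics/e.png",np.hstack([cv2.imread("pics/e_scene.png"),cv2.imread("pics/e_top.png")]))
E
```

```text
F tool [ -5.01 -12.99 -32.03] M tool [ 2.   -1.07  0.02] d -24.077961657467355 t 24.575
F tool [-0.37  0.54  0.18] M tool [-0.29 -0.07 -0.06] d 149.6732623465405 t 25.95
scene tilt 37.59233397547264 az -73.64888445815848 top above pivot 44.254461826052314
top tilt 37.35404471949004 az -73.9052118266787 top above pivot 44.37053517144371
```

View pics/e.png

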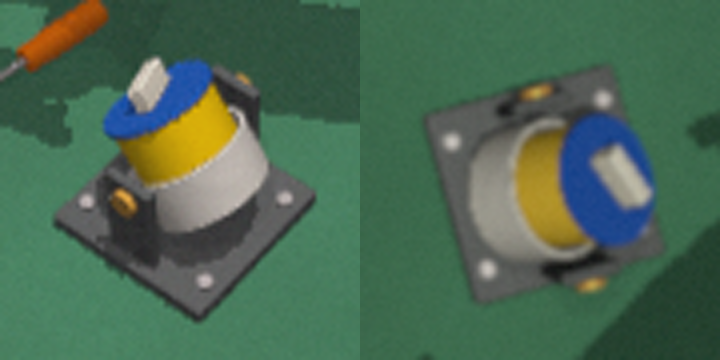

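The lid sits flush and square on the tub (left crop, about (158,100)), unchanged by the extra press; the gripper is well clear.

```bash
python3 -c "
from bench import r
print(r.hand_in())"
```

```text
the job is handed in; nothing more can be done
None
```

The lid is on the tub and the job is handed in at about 26 s. By camera it sits flush and square within measurement error, and two extra presses (41 N and 32 N) sank it no further. The gripper is clear, and nothing I did came near the jar, weight or screwdriver.

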